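# Clamp the clay tortoise plaque in the hold-down jig

### The arm

A 6-joint arm with a two-finger parallel gripper is mounted at the origin on the work surface. World frame = base frame: x ahead of the robot, y to its left, z up, the work surface at z = 0. Lengths are in mm, angles in rad, forces in N, time in s.
With the tool pointing down it reaches from about 300 to 875 mm from the base axis. Payload 6.4 kg.
Tool frame: the origin (TCP) lies midway between the tips of the shut fingers; the grasp point (between the pads) lies 19 mm behind it (env.hold_point_z is the z of the grasp point in the tool frame, in mm); z points along the fingers, x is the direction in which the jaws open and shut, and the axes are right-handed (so a half turn about z gives the same grasp; the last joint's range is limited). The gripper opens to 88 mm and grips with 3 to 60 N. Pads are 18 mm wide; open, the fingers measure 123 mm over their backs; the gripper's body (75 mm by 187 mm) begins 45 mm behind the grasp point.
Start: joints at [-1.501, 0.181, 1.607, -0, 1.354, -0.206], TCP at [156.598, -553.279, 216.914] pointing down, gripper open.
Joint ranges: [-2.99, 2.99], [-0.89, 2.07], [0.3, 2.58], [-1.14, 4.28], [0, 2.63], [-3.12, 3.12]. Speed limits (rad/s): [2.57, 2.57, 3.01, 3.14, 3.14, 3.14].

### API

Orientations are given as a unit quaternion [x, y, z, w].
In Python, from workcell import readout, camera, hand_in, look_for, place_of, env gives the robot as it stands.
- The arm moves only by the shell command python3 -m jog 'ROWS' [FORCE]. ROWS is text: rows parted by semicolons, each of 7 numbers parted by spaces: the turn, a rotation vector about the tool's x, y, z in rad, then the shift along the tool's x, y, z in m, then the opening, from 0 (shut) to 1 (fully open). In form: rx ry rz tx ty tz grip; .... A call has 1 to 8 rows; each row shifts and turns the pose as measured when the row begins, along the tool's axes as they then stand; what a row does not reach is not made up. A row lasts 1/8 s, in which the tool goes at most 62.5 mm and 10.7 degrees, less where a joint would pass 70% of its speed; a pose out of reach is approached as far as the arm can. A call with a gripper value outside its range is refused whole. The fingers move at their own pace and stop on an object; FORCE is the grip in N (left out, the last holds). Time passes only in rows, so rows that do not move let the fingers close. It gives the time, the measured TCP pose, the force and the opening at its end, in the units of the state.
- readout.read_state(): the state, without advancing time (a new reading comes with each control period).
- camera(name): name is "scene" or "top" or "wrist"; returns a dict with "img" (384x512x3 uint8, blue, green, red), "mtx" (3x3 intrinsics, pixels), "R" (3x3) and "t" (3): a world point X has camera coordinates R X + t; the wrist camera has in their place "tool_from_camera" (4x4, takes a point from camera to tool coordinates, whose origin is the TCP and whose axes are the tool frame's). Camera axes: x right, y down, z forward; pixel columns grow to the right and rows downward; lengths in mm; the calibration is good to about 2 mm. The wrist camera is an equidistant fisheye: a pixel r from the principal point sees the ray r / f radians off the axis. A picture is of the moment at which its call begins: read the wrist's pose just before it. There is no depth.
- hand_in(): hands the job in, once; it reports no verdict.
Trained networks look in a picture, given as the dict that the camera call returned (one of the last four; its "shot" number tells which), for a name from the list of things; names that differ only in an ending like _2 or _b are one class to them, and where a whole thing is asked for, a point or a joint stands for the part that bears it (a point fixed in the world has none). Each returns a list of dicts, best first, with "p" (0 to 1); they miss things now and then, are a little off and sometimes report something else, mostly with a low value. They report only what shows in the picture. A call takes as long as a camera call. They do not tell look-alikes from the thing itself.
- look_for(picture, target): "box" ([left, top, width, height] in pixels, round what is visible of it).
- place_of(picture, target): "centre" ([column, row] in pixels: a listed point, or the origin of a listed thing).
The state is a dict: "t": time; "joints": joint angles; "qd": joint speeds; "effort": joint torques, N m; "tcp_pos": TCP position; "eef_rot": TCP orientation; "wrist_force": force on the tool from outside, world axes, zero at the start; "ft_torque": the same for the moment, N m; "grip_width": finger opening in mm.
Only numpy, scipy, OpenCV 4.12 (cv2) and the standard library are available. Lean on these libraries where they do the work, as an engineer would, in place of code of your own. Each camera call takes 0.05 s, during which the arm holds its last target. There are 200 camera calls.

### The job

Lay the fired-clay tortoise plaque flat and centred along the narrow raised wooden rest of the hold-down jig, its bare end under the raised lever's rubber foot and the tortoise end towards the robot side, and let go of it while the lever is still up. Then press the lever's black paddle down until the lever is level, so that the sprung foot clamps the plaque, and finish while still holding it there: do not release the lever. Leave the water pot, jar, clay bird and modelling tool where they are.

Things in the scene. Friction and masses are not known exactly. Their poses are not given: they have to be found in the camera images.
- plaque_center (a point): Centre (half-way up) of the loose ochre fired-clay plaque: slab 160 long (its x) x 50 wide (y) x 18 mm thick, about 0.33 kg, flat on the table at first. A clay tortoise (shell 38 mm across, 26 high, at x = -36 mm, head towards -x, nowhere over 42 mm wide) sits on its -x half; the rest is bare. Grip it across its width beside the shell, about x = -35 mm, on the slab's long edges.
- plaque_bare_end (a point): Middle of the plaque's bare end face, half-way up, 80 mm from its centre along its +x.
- rest_top (a point): Centre of the upper face of the jig's narrow wooden rest, 60 mm above the table; the face is 120 long (x) x 30 mm wide (y), so the plaque overhangs it. Axes: x along the rest, away from the robot at yaw 0; y left, towards the lever's post; z up. The plaque's centre goes over this point, its bare end (+x) towards the rest's +x.
- lever_hinge (a point): The lever's hinge, on the post at the jig's left: 45 mm in jig x, 110 mm in jig y and 50 mm in z from rest_top. The lever turns about jig x and reaches from here towards jig -y. It is a steel bar 22 mm wide and 14 mm high with the hinge at mid-height.
- lever_pad (a point): The point to press: on the flat upper face of the black paddle (40 x 70 mm) at the lever's free end, 245 mm from the hinge along the lever and 12 mm above its mid-line. About 216 mm above the table with the lever up, 122 mm when level.
- foot: Sprung rubber foot under the lever, a ball of radius 11 mm, 110 mm along the lever from the hinge; origin at its lowest point. Lever up: about 117 mm above the table, over the rest, 45 mm beyond rest_top. Lever level on the plaque: pushed about 6 mm into the lever against its spring, bearing on the plaque with about 6 N.
- lever (a joint): Angle of the lever, rad: 0 fully up (free end 0.40 rad above level), grows as the paddle is pressed down, 0.40 level, stop at 0.55. A spring lifts it back to 0 when let go; holding it level over the plaque takes about 8 N at the paddle.
- water_pot: Bystander: open white ceramic pot, 76 mm across, 85 mm high; origin under its centre.
- slip_jar: Bystander: closed jar, 60 mm across, 85 mm high; origin under its centre.
- clay_bird: Bystander: small fired-clay bird, 60 mm across, 73 mm high; origin under its centre.
- modelling_tool: Bystander: flat wooden modelling tool lying on the table, 180 x 18 x 8 mm; origin under its middle.
- jig: The jig, fixed at another place and yaw each time; origin on the table under rest_top, same axes. Its 15 mm base board spans x -65 to +105, y -45 to +155 mm. The lever crosses above the rest's far (+x) end, so the plaque cannot come straight down there: lower it some 65 mm short (towards -x) to about 8 mm above the rest, slide it in along +x under the foot, then set it down.
Things that resemble listed ones, but are neither listed nor needed, are in the scene too. Leave any green look-alike of the part that bears plaque_center alone.

How it is judged (in metres and radians):
On the way:
1. the plaque lies on the rest, let go of, while the lever is still up (x of plaque_center in the frame of rest_top between -0.02 and 0.02 m and y of plaque_center in the frame of rest_top between -0.012 and 0.012 m and z of plaque_center in the frame of rest_top between 0.005 and 0.013 m and contact force between the fingers and plaque below 0.2 N and value of joint lever below 0.15 rad), for 0.2 s.
At the end, for the whole second after the job is handed in: Plaque flat on the rest, tortoise up, centred within 20 mm along and 12 mm across, in line within 0.12 rad, bare end under the foot, not touched by the fingers; lever held level within 0.05 rad (0.35 to 0.45), foot bearing on the plaque with over 2 N, through the last second (x of plaque_center in the frame of rest_top between -0.02 and 0.02 m and y of plaque_center in the frame of rest_top between -0.012 and 0.012 m and z of plaque_center in the frame of rest_top between 0.005 and 0.013 m and x of plaque_bare_end in the frame of rest_top above 0.055 m and angle between the x axis of plaque_center and the x axis of rest_top, either way round below 0.12 rad and angle between plaque_center's own z axis and vertical below 0.08 rad and contact force between the fingers and plaque below 0.2 N and contact force between foot and plaque above 2 N and value of joint lever between 0.35 and 0.45 rad); the arm keeps its last pose, push and grip.
It fails at once if a bystander (water pot, jar, clay bird or modelling tool) is moved more than 30 mm (distance of any of water_pot, slip_jar, clay_bird, modelling_tool from where it was at the start of the episode above 0.03 m).
It also fails if it takes over 48 s, if anything falls off the work surface, if the arm or the gripper's body presses on something with over 40 N, if the wrist force passes 120 N, or if a joint passes its speed limit or range.

## Working session

There is one attempt and no reset: what is moved stays moved. The work goes in short steps, Python scripts to look and compute and a shell command to move; the robot and the scene stay as the last step left them, time stands still between calls to the robot, and variables do not carry over. Pictures are saved under pics/ and viewed, about 8 in all and at most 12, crops included, and the job is handed in when it is done.

```bash
mkdir -p pics; ls
cat > h.py <<'E'
import numpy as np, cv2
from workcell import readout, camera, look_for, place_of, env
from scipy.spatial.transform import Rotation as Ro
def ray(pic,uv):
    K=pic["mtx"];d=np.linalg.inv(K)@[uv[0],uv[1],1];R=np.array(pic["R"]);t=np.array(pic["t"])
    return -R.T@t, R.T@d
def onz(pic,uv,z):
    o,d=ray(pic,uv);return o+d*(z-o[2])/d[2]
def proj(pic,X):
    c=np.array(pic["R"])@X+np.array(pic["t"]);p=np.array(pic["mtx"])@c;return p[:2]/p[2]
E
python3 - <<'E'
from h import *
s=readout.read_state();print(s)
Z=dict(plaque_center=9,plaque_bare_end=9,rest_top=60,lever_hinge=110,lever_pad=216,foot=117,water_pot=0,slip_jar=0,clay_bird=0,modelling_tool=0,jig=0)
for n in("scene","top"):
    p=camera(n);cv2.imwrite(f"pics/{n}0.png",p["img"])
    for k,z in Z.items():
        for r in place_of(p,k)[:3]:
            print(n,k,round(r["p"],2),np.round(r["centre"]),np.round(onz(p,r["centre"],z)))
a=[cv2.imread(f"pics/{n}0.png") for n in("top",)]
E
```

```text
pics
{'t': 0.0, 'joints': array([-1.50128566e+00,  1.81522354e-01,  1.60798868e+00, -1.11942649e-05,
        1.35376317e+00, -2.06268806e-01]), 'qd': array([ 5.70818144e-04, -5.99505061e-04, -1.01669903e-03,  4.24152486e-04,
        9.56600071e-05, -1.09358295e-03]), 'effort': array([ 1.60716459e-04, -4.33867371e+01, -3.41851473e+01,  7.03358464e-02,
        3.85973649e-02, -1.09149637e-04]), 'tcp_pos': array([ 156.5619907 , -552.69907288,  216.02999979]), 'eef_rot': array([ 7.97589641e-01, -6.03199848e-01, -5.56625927e-04, -6.30157256e-04]), 'wrist_force': array([-0.07264784, -0.36121295, -0.37965443]), 'ft_torque': array([0.00018029, 0.01093596, 0.03961591]), 'grip_width': 88.38931044902517}
scene plaque_center 0.73 [264. 210.] [335. -35.   9.]
scene plaque_center 0.66 [207. 171.] [ 204. -316.    9.]
scene plaque_center 0.61 [154. 224.] [ 533. -308.    9.]
scene plaque_bare_end 0.89 [204. 161.] [ 146. -360.    9.]
scene plaque_bare_end 0.61 [148. 244.] [ 611. -270.    9.]
scene plaque_bare_end 0.61 [284. 222.] [364.  43.   9.]
scene rest_top 0.89 [260. 255.] [577.  56.  60.]
scene 
[... 690 characters left out ...]
9.]
top plaque_center 0.59 [268. 232.] [348. -26.   9.]
top plaque_bare_end 0.95 [355. 138.] [ 603. -275.    9.]
top plaque_bare_end 0.83 [244. 234.] [343.  41.   9.]
top plaque_bare_end 0.76 [397. 302.] [ 151. -369.    9.]
top rest_top 0.86 [236. 142.] [588.  56.  60.]
top lever_hinge 0.95 [193. 121.] [636. 164. 110.]
top lever_pad 0.58 [282. 121.] [602. -55. 216.]
top foot 0.58 [239. 123.] [626.  46. 117.]
top water_pot 0.85 [144. 216.] [397. 318.   0.]
top water_pot 0.17 [236. 144.] [595.  60.   0.]
top slip_jar 0.65 [348. 108.] [ 691. -260.    0.]
top clay_bird 0.64 [119. 158.] [564. 391.   0.]
top modelling_tool 0.59 [209. 227.] [364. 137.   0.]
top jig 0.94 [237. 152.] [574.  57.   0.]
```

```bash
python3 -c "
import cv2
a=cv2.imread('pics/top0.png')[80:350,90:450];b=cv2.imread('pics/scene0.png')
cv2.imwrite('pics/top0c.png',cv2.resize(a,None,fx=2.2,fy=2.2,interpolation=2))"
```

```text
(no output)
```

View pics/top0c.png

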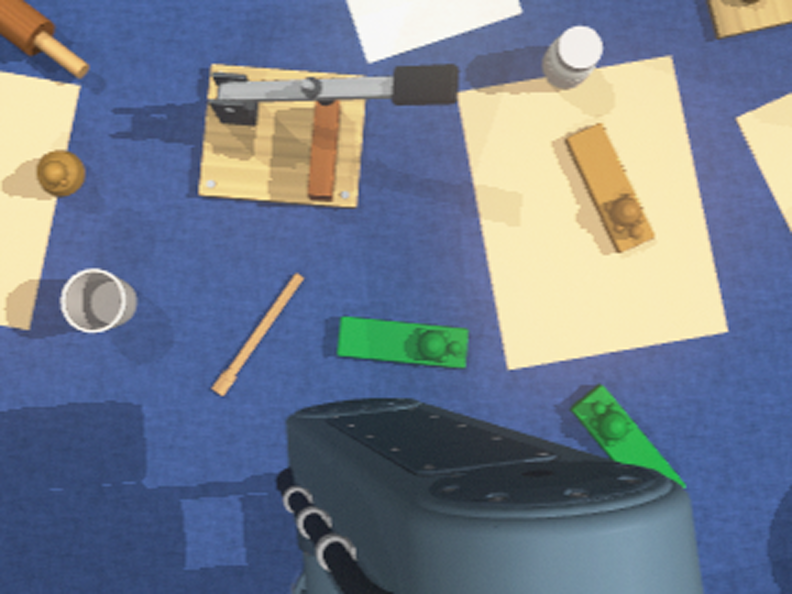

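View pics/scene0.png

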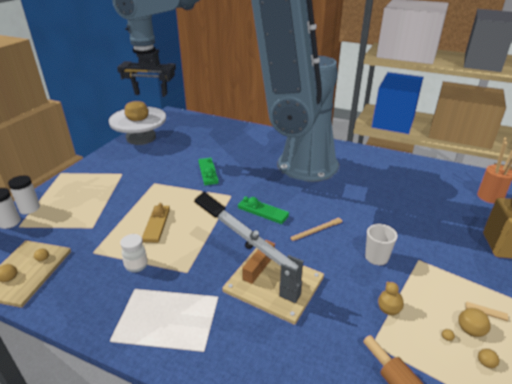

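Ochre plaque at about (520,-303) on the paper, bare end away from the robot; two green look-alikes are at (345,-28) and (206,-314). The jig stands at about (582,56), with the lever across its far end and the paddle at about y=-55. I'll go above the plaque's grip spot for a closer look.

```bash
python3 -m jog '0 0 0 -0.020 -0.057 0 1;0 0 0 -0.020 -0.057 0 1;0 0 0 -0.020 -0.057 0 1;0 0 0 -0.020 -0.057 0 1;0 0 0 -0.020 -0.057 0 1;0 0 0 -0.020 -0.057 0 1;0 0 0 -0.020 -0.057 0 1;0 0 0 0 0 0 1'
cat >> h.py <<'E'
def wrist():
    s=readout.read_state();p=camera("wrist");T=np.eye(4)
    T[:3,:3]=Ro.from_quat(s["eef_rot"]).as_matrix();T[:3,3]=s["tcp_pos"]
    p["W"]=T@np.array(p["tool_from_camera"]);return s,p
def wz(p,uv,z):
    K=p["mtx"];a=np.array([(uv[0]-K[0][2])/K[0][0],(uv[1]-K[1][2])/K[1][1]]);r=np.linalg.norm(a)
    d=np.r_[a/max(r,1e-9)*np.sin(r),np.cos(r)];d=p["W"][:3,:3]@d;o=p["W"][:3,3]
    return o+d*(z-o[2])/d[2]
def wp(p,X):
    K=p["mtx"];c=np.linalg.inv(p["W"])@np.r_[X,1];n=np.hypot(c[0],c[1]);r=np.arctan2(n,c[2])
    return np.array([K[0][2]+K[0][0]*r*c[0]/n,K[1][2]+K[1][1]*r*c[1]/n])
E
python3 - <<'E'
from h import *
s,p=wrist();cv2.imwrite("pics/w1.png",p["img"])
print(s["tcp_pos"],s["eef_rot"],p["mtx"],s["wrist_force"])
for k,z in(("plaque_center",9),("plaque_bare_end",9),("rest_top",60),("lever_hinge",110)):
    for r in place_of(p,k)[:2]:print(k,round(r["p"],2),np.round(r["centre"]),np.round(wz(p,r["centre"],z)))
E
```

```text
t: 2.2
tcp_pos: [512.7, -304.7, 217.6]
eef_rot: [0.796, -0.605, 0.002, 0.001]
wrist_force: [-0.8, -0.0, 0.5]
grip_width: 88.1
[ 512.73993784 -304.67817634  217.6142883 ] [ 7.96336313e-01 -6.04850507e-01  1.97581640e-03  6.60728478e-04] [[297.31863964   0.         253.73305862]
 [  0.         297.31863964 193.29547438]
 [  0.           0.           1.        ]] [-0.75772772 -0.02419684  0.52196797]
plaque_center 0.95 [ 64. 230.] [337. -39.   9.]
plaque_center 0.9 [254. 154.] [ 527. -302.    9.]
plaque_bare_end 0.98 [ 29. 209.] [350.  40.   9.]
plaque_bare_end 0.58 [248.  89.] [ 605. -272.    9.]
rest_top 0.57 [ 9. 65.] [579.  69.  60.]
```

View pics/w1.png

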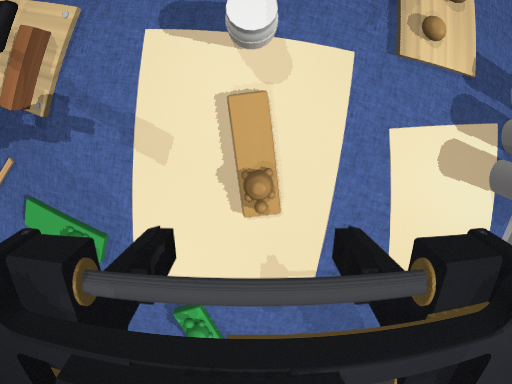

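The wrist view shows the ochre plaque's top-face corners near (228,95), (268,91), (281,213) and (243,217), with the tortoise at (258,185). I'll get the pose from the corners.

Run:
```python
from h import *
s,p=wrist()
# segment brown plaque for refinement
hsv=cv2.cvtColor(p["img"],cv2.COLOR_BGR2HSV);roi=hsv[80:230,205:300]
m=((roi[...,0]>8)&(roi[...,0]<25)&(roi[...,1]>125)).astype(np.uint8)
n,l,st,c=cv2.connectedComponentsWithStats(m);i=1+np.argmax(st[1:,4]);print(st[i])
ys,xs=np.where(l==i)
W=np.array([wz(p,(x+205,y+80),18)[:2] for x,y in zip(xs,ys)],np.float32)
print("rect",cv2.minAreaRect(W))
C=np.array([wz(p,q,18)[:2] for q in[(228,95),(268,91),(281,213),(243,217)]])
print(C.mean(0),np.linalg.norm(C-np.roll(C,-1,0),axis=1),C[0]+C[1]-C[2]-C[3])
R=Ro.from_quat(s["eef_rot"]).as_matrix();print(s["tcp_pos"],np.degrees(np.arctan2(R[1,0],R[0,0])))
ctr=C.mean(0);d=C[0]+C[1]-C[2]-C[3];yaw=np.arctan2(d[1],d[0]);print("yaw",np.degrees(yaw))
g=np.r_[ctr-35*np.array([np.cos(yaw),np.sin(yaw)]),3];print("grip",g,"tool delta",R.T@(g-s["tcp_pos"]))
```

```text
[  20    7   53  126 4740]
rect ((526.853759765625, -302.0096740722656), (157.39794921875, 48.738304138183594), 22.67730140686035)
[ 522.61175021 -307.41666053] [ 49.02501074 157.60002844  50.3989735  158.14382473] [293.47297226 116.47270924]
[ 508.88181469 -308.79792492  217.64844013] -74.86191926304889
yaw 21.646995640256076
grip [ 490.08015228 -320.32770756    3.        ] tool delta [  5.3019621   21.17560782 214.6715493 ]
```

```bash
python3 -m jog '0 0 -0.124 0 0 0 1;0 0 0 0.001 0.016 0.03 1;0 0 0 0 0 0.055 1;0 0 0 0 0 0.05 1;0 0 0 0 0 0 1'
cat >> h.py <<'E'
def go(g,yawx):
    s=readout.read_state();R=Ro.from_quat(s["eef_rot"]).as_matrix()
    G=np.array([[np.cos(yawx),np.sin(yawx),0],[np.sin(yawx),-np.cos(yawx),0],[0,0,-1]]).T
    G=np.array([[np.cos(yawx),np.sin(yawx),0],[np.sin(yawx),-np.cos(yawx),0],[0,0,-1]])
    print("tcp",np.round(s["tcp_pos"],1),"F",np.round(s["wrist_force"],1),"w",round(s["grip_width"],1),"rot",np.round(Ro.from_matrix(R.T@G).as_rotvec(),3),"shift after rot mm",np.round(G.T@(np.array(g)-s["tcp_pos"]),1))
E
python3 -c "
from h import *
import time
go((494.4,-315.6,3),np.radians(-67.8))"
```

```text
t: 3.12
tcp_pos: [490.4, -323.9, 82.3]
eef_rot: [0.828, -0.561, 0.004, 0.002]
wrist_force: [-0.1, 0.5, 0.6]
grip_width: 88.0
tcp [ 490.4 -323.9   82.3] F [-0.1  0.5  0.6] w 88.0 rot [-0.001 -0.009 -0.007] shift after rot mm [-6.2 -6.8 79.3]
```

```bash
python3 -m jog '0 -0.009 -0.007 -0.006 -0.007 0 1;0 0 0 0 0 0.02 1;0 0 0 0 0 0 1'
python3 - <<'E'
from h import *
s,p=wrist()
hsv=cv2.cvtColor(p["img"],cv2.COLOR_BGR2HSV)
m=((hsv[...,0]>8)&(hsv[...,0]<25)&(hsv[...,1]>125)).astype(np.uint8);m[:, :150]=0;m[:,360:]=0;m[300:]=0
n,l,st,c=cv2.connectedComponentsWithStats(m);i=1+np.argmax(st[1:,4]);print(st[i])
go((494.4,-315.6,3),np.radians(-67.8))
cv2.imwrite("pics/w2.png",p["img"])
E
```

```text
t: 3.5
tcp_pos: [497.1, -318.5, 66.6]
eef_rot: [0.83, -0.558, 0.004, 0.0]
wrist_force: [0.1, 0.3, 0.3]
grip_width: 87.9
[  214    54    68   202 13125]
tcp [ 497.9 -319.3   67.9] F [-0.4 -0.6  0.2] w 88.0 rot [-0.005 -0.009 -0.001] shift after rot mm [-4.7  1.9 64.9]
```

View pics/w2.png

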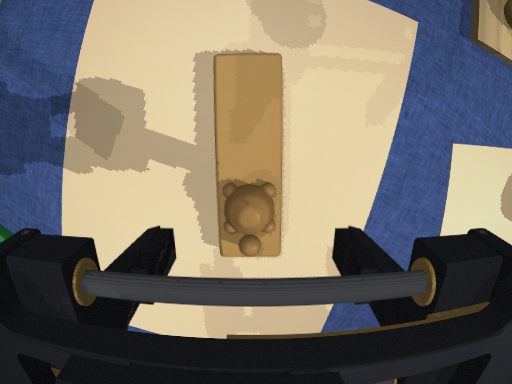

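Plaque at columns 214–282, squarely aligned and slightly left of the finger mid-line (254), which agrees with the −4.7 mm correction. I'll go down now.

```bash
python3 -m jog '0 -0.009 0 -0.005 0.002 0.03 1;0 0 0 0 0 0.02 1;0 0 0 0 0 0 1'; python3 -c "
from h import *
go((494.4,-315.6,3),np.radians(-67.8))"
```

```text
t: 3.92
tcp_pos: [496.8, -317.3, 19.4]
eef_rot: [0.83, -0.558, 0.004, -0.002]
wrist_force: [0.1, -0.0, -0.1]
grip_width: 87.9
tcp [ 496.8 -317.3   19.4] F [ 0.1 -0.  -0.1] w 87.9 rot [-0.008 -0.005 -0.   ] shift after rot mm [-2.5  1.6 16.4]
```

```bash
python3 -m jog '-0.008 -0.005 0 -0.002 0.001 0.014 1;0 0 0 0 0 0 1;0 0 0 0 0 0 0;0 0 0 0 0 0 0;0 0 0 0 0 0 0;0 0 0 0 0 0 0;0 0 0 0 0 0 0' 40; python3 -c "
from h import *
go((494.4,-315.6,3),np.radians(-67.8))"
```

```text
t: 4.8
tcp_pos: [497.1, -317.5, 7.5]
eef_rot: [0.83, -0.558, 0.002, 0.001]
wrist_force: [-0.4, -0.4, -0.0]
grip_width: 40.1
tcp [ 497.1 -317.5    7.5] F [-0.4 -0.4 -0. ] w 40.1 rot [-0.001 -0.005 -0.   ] shift after rot mm [-2.8  1.8  4.5]
```

```bash
python3 -m jog '0 0 0 0 0 0 0;0 0 0 0 0 0 0'
python3 - <<'E'
from h import *
s,p=wrist();cv2.imwrite("pics/w3.png",p["img"])
E
```

```text
t: 5.05
tcp_pos: [496.8, -317.0, 7.2]
eef_rot: [0.83, -0.558, 0.002, 0.001]
wrist_force: [0.2, -0.4, -0.5]
grip_width: 32.3
```

View pics/w3.png

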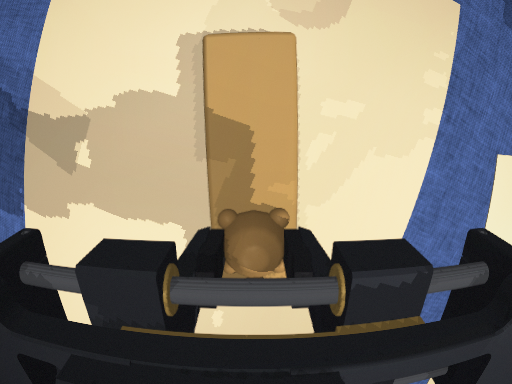

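The opening fell to 32 mm, and in the picture the fingertips are above the slab, beside the shell. So they passed over the 50 mm edges: the tips ride higher when open. I'll reopen and go lower, watching the force.

```bash
python3 -m jog '0 0 0 0 0 0 1;0 0 0 0 0 0 1;0 0 0 0 0 0 1;0 0 0 0 0 0 1;0 0 0 0 0 0.006 1;0 0 0 0 0 0 1'; python3 -m jog '0 0 0 0 0 0.004 1;0 0 0 0 0 0 1';  python3 - <<'E'
from h import *
go((494.4,-315.6,3),np.radians(-67.8))
s,p=wrist();cv2.imwrite("pics/w4.png",p["img"][150:384])
hsv=cv2.cvtColor(p["img"],cv2.COLOR_BGR2HSV)
E
```

```text
t: 5.85
tcp_pos: [497.1, -317.5, 1.0]
eef_rot: [0.83, -0.558, 0.002, 0.001]
wrist_force: [0.6, 0.1, 0.5]
grip_width: 87.4
t: 6.1
tcp_pos: [497.0, -317.4, -3.5]
eef_rot: [0.83, -0.558, 0.002, 0.001]
wrist_force: [-0.4, 0.2, -0.4]
grip_width: 88.5
tcp [ 497.  -317.4   -3.5] F [-0.4  0.2 -0.4] w 88.5 rot [-0.001 -0.004 -0.   ] shift after rot mm [-2.7  1.7 -6.5]
```

View pics/w4.png

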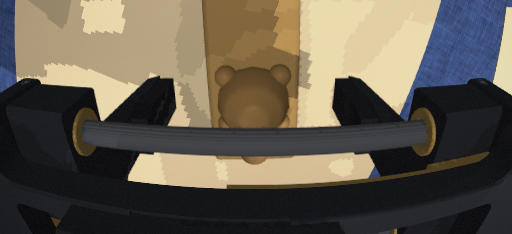

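```bash
python3 -m jog '0 0 0 0 0 0.004 1;0 0 0 0 0 0 1' 20;python3 -m jog '0 0 0 0 0 0.003 0.6;0 0 0 0 0 0 0.6;0 0 0 0 0 0 0.6;0 0 0 0 0 0 0.6'
```

```text
t: 6.4
tcp_pos: [497.2, -317.7, -7.4]
eef_rot: [0.83, -0.558, 0.002, 0.001]
wrist_force: [0.4, -0.5, -0.6]
grip_width: 87.8
t: 6.9
tcp_pos: [497.3, -317.8, -10.5]
eef_rot: [0.83, -0.558, 0.002, 0.001]
wrist_force: [0.1, 0.1, 0.5]
grip_width: 53.2
```

```bash
python3 -m jog '0 0 0 0 0 0 0;0 0 0 0 0 0 0;0 0 0 0 0 0 0' 40
```

```text
t: 7.28
tcp_pos: [497.2, -317.6, -10.5]
eef_rot: [0.83, -0.558, 0.002, 0.001]
wrist_force: [-0.4, 0.8, -0.1]
grip_width: 49.4
```

Gripped at 49.4 mm. Lifting and checking the plaque's seat in the hand, and measuring the jig with the wrist camera.

```bash
python3 -m jog '0 0 0 0 0 -0.03 0;0 0 0 0 0 -0.06 0;0 0 0 0 0 -0.06 0;0 0 0.18 -0.02 0.01 -0.02 0;0 0 0.18 -0.055 -0.02 0 0;0 0 0.06 -0.06 -0.01 0 0;0 0 0 -0.06 0 0 0;0 0 0 0 0 0 0'
python3 - <<'E'
from h import *
s,p=wrist();im=p["img"].copy()
R=Ro.from_quat(s["eef_rot"]).as_matrix();print(np.degrees(np.arctan2(R[1,0],R[0,0])),R[:,2],s["grip_width"],s["wrist_force"])
# predicted plaque top outline: bottom at tcp+10.5, top +28.5 behind tcp
for dx in(33,):
  for a,b in((80,25),(80,-25),(-80,25),(-80,-25)):
    # plaque x axis = tool -y ; 
    X=s["tcp_pos"]+R@np.array([b,-(dx+a),-28.5]);u=wp(p,X);print(np.round(u));cv2.circle(im,tuple(int(v) for v in u),3,(0,0,255),-1)
for k,z in(("rest_top",60),("lever_hinge",110),("foot",117),("lever_pad",216)):
    for r in place_of(p,k)[:1]:print(k,round(r["p"],2),np.round(r["centre"]),np.round(wz(p,r["centre"],z)))
cv2.imwrite("pics/w5.png",im)
E
```

```text
t: 8.28
tcp_pos: [496.1, -117.6, 159.4]
eef_rot: [-0.689, 0.725, 0.003, -0.001]
wrist_force: [0.3, -0.3, -3.4]
grip_width: 49.4
-92.88839326897872 [-0.00525882  0.00284588 -0.99998212] 49.36201799975926 [ 0.3095718  -0.31623764 -3.42359826]
[307.  22.]
[201.  22.]
[296. 316.]
[212. 316.]
rest_top 0.7 [ 77. 118.] [577.  58.  60.]
lever_hinge 0.17 [253. 181.] [ 513. -118.  110.]
lever_pad 0.83 [97. 20.] [611. -59. 216.]
```

View pics/w5.png

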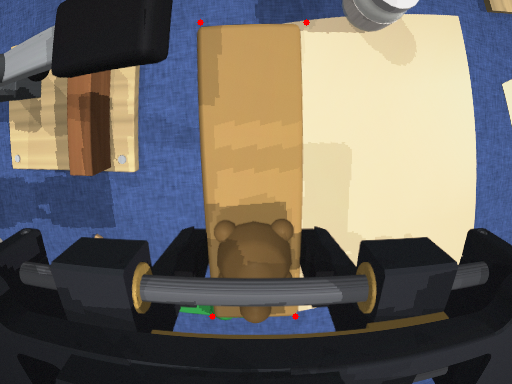

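The plaque sits level in the hand: its far corners (199,25) and (301,24) lie on the predicted outline, given its rounded edges. Next is the jig pose from the board corners.

Run:
```python
from h import *
from scipy.optimize import least_squares
p=camera("top");a=cv2.imread("pics/top0.png")
hsv=cv2.cvtColor(a,cv2.COLOR_BGR2HSV)[100:180,170:262]
m=((hsv[...,0]<35)).astype(np.uint8)
n,l,st,c=cv2.connectedComponentsWithStats(m);i=1+np.argmax(st[1:,4]);print(st[i])
cn=max(cv2.findContours((l==i).astype(np.uint8),0,1)[0],key=cv2.contourArea)
W=np.array([onz(p,q[0]+[170,100],15)[:2] for q in cn],np.float32);print("board rect",cv2.minAreaRect(W))
hand=np.array([[210,65],[365,75],[357,207],[199,195]])/2.2+[90,80]
C=np.array([onz(p,q,15)[:2] for q in hand]);print(C)
J=np.array([[105,155],[105,-45],[-65,-45],[-65,155]])
def f(v):
    c,s=np.cos(v[2]),np.sin(v[2]);return (J@np.array([[c,s],[-s,c]])+v[:2]-C).ravel()
r=least_squares(f,[580,56,0]);print("jig",r.x,np.round(r.fun))
# rest red-brown top
red=((hsv[...,0]<11)&(hsv[...,1]>130)).astype(np.uint8);n,l,st,c=cv2.connectedComponentsWithStats(red);i=1+np.argmax(st[1:,4])
ys,xs=np.where(l==i);W=np.array([onz(p,(x+170,y+100),60)[:2] for x,y in zip(xs,ys)],np.float32);print("rest",st[i],cv2.minAreaRect(W))
# wrist
s,p=wrist();h=cv2.cvtColor(p["img"],cv2.COLOR_BGR2HSV)[60:190,50:125]
red=((h[...,0]<11)&(h[...,1]>130)).astype(np.uint8);n,l,st,c=cv2.connectedComponentsWithStats(red);i=1+np.argmax(st[1:,4])
ys,xs=np.where(l==i);W=np.array([wz(p,(x+50,y+60),60)[:2] for x,y in zip(xs,ys)],np.float32);print("rest w",st[i],cv2.minAreaRect(W))
print("front corner w",wz(p,(137,171),15))
cv2.imwrite("pics/w6.png",cv2.resize(np.hstack([p["img"][40:200,0:170],a[90:250,170:270]]),None,fx=2.9,fy=2.9,interpolation=2))
```

```text
[  10    9   76   66 3666]
board rect ((601.8553466796875, 107.47965240478516), (201.64419555664062, 170.98460388183594), 83.9925537109375)
[[694.00144764 198.53404443]
 [676.58236918   1.11714349]
 [507.57325521  14.77244395]
 [527.01903488 213.62640629]]
jig [ 5.76449657e+02  5.40242346e+01 -8.96601812e-02] [ 1.  0.  0. -1.  0.  0. -1.  1.]Traceback (most recent call last):
  File "<stdin>", line 16, in <module>
    return _wrapfunc(a, 'argmax', axis=axis, out=out, **kwds)
    return bound(*args, **kwds)
ValueError: attempt to get argmax of an empty sequence
```

Board fit residual is about 1 mm: jig at (576.4, 54.0), yaw about -0.093, and the networks agree. I'll pull back clear of the paddle, cross over, then check.

```bash
python3 -m jog '0 0 0.045 0 0.03 0 0;0 0 0 0 0.028 0 0;0 0 0 -0.04 0 0 0;0 0 0 -0.06 0 0 0;0 0 0 -0.06 0 0.02 0;0 0 0 -0.015 0 0.03 0;0 0 0 0 0 0 0'
python3 - <<'E'
from h import *
go((479.3,64.4,57.5),np.radians(-95.4))
s,p=wrist();h=cv2.cvtColor(p["img"],cv2.COLOR_BGR2HSV)
print("front corner z15 expected px",wp(p,[577-65-.095*45,55+6.2-45,15]))
cv2.imwrite("pics/w6.png",p["img"])
E
```

```text
t: 9.45
tcp_pos: [460.0, 50.4, 110.2]
eef_rot: [-0.663, 0.749, -0.001, -0.0]
wrist_force: [-1.0, -0.6, -4.0]
grip_width: 49.5
tcp [460.   50.4 110.2] F [-1.  -0.6 -4. ] w 49.5 rot [-0.001 -0.001 -0.027] shift after rot mm [-15.7 -17.9  52.7]
front corner z15 expected px [285.52136479 131.24208007]
```

View pics/w6.png

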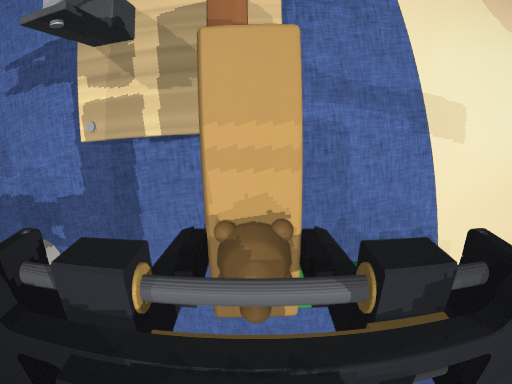

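The wrist view shows the board's left-front corner at (80,141) and its right edge at (281,15), with the rest ahead at columns 207–247. I'll check these against the jig fit.

Run:
```python
from h import *
s,p=wrist()
v=(577,55,-0.094);c,sn=np.cos(v[2]),np.sin(v[2])
def jig(X):d=X[:2]-np.array(v[:2]);return np.round([c*d[0]+sn*d[1],-sn*d[0]+c*d[1]],1)
print("corner(-65,155)",jig(wz(p,(80,141),15)),"right edge y=-45",jig(wz(p,(281,15),15)),"rest edges +-15",jig(wz(p,(207,10),60)),jig(wz(p,(247,10),60)), "front edge x -65",jig(wz(p,(198,134),15)))
# plaque lateral in tool frame: far corners at top height
R=Ro.from_quat(s["eef_rot"]).as_matrix()
for q in((199,27),(301,26)):
    X=wz(p,q,s["tcp_pos"][2]+28.5);print("plaque far corner in tool",np.round(R.T@(X-s["tcp_pos"]),1))
go((479.3,64.4,57.5),np.radians(-95.4))
```

```text
corner(-65,155) [-60.8 157.1] right edge y=-45 [ 43.7 -45. ] rest edges +-15 [35.  14.5] [ 32.9 -15.4] front edge x -65 [-63.6  32.6]
plaque far corner in tool [ -25.9 -110.8  -28.1]
plaque far corner in tool [  22.3 -111.1  -28.1]
tcp [462.2  49.  112.7] F [ 0.  -0.1 -3.3] w 49.1 rot [-0.006 -0.001 -0.029] shift after rot mm [-16.9 -15.5  55.2]
```

Jig pose agrees to about 2 mm. I'll align and lower to the pre-slide height.

```bash
python3 -m jog '-0.004 0 -0.029 -0.016 -0.015 0 0;0 0 0 0 0 0.03 0;0 0 0 0 0 0.02 0;0 0 0 0 0 0 0'; python3 -c "
from h import *
go((479.3,64.4,57.5),np.radians(-95.4));go((545,57.5,57.5),np.radians(-95.4))"
```

```text
t: 10.05
tcp_pos: [486.3, 56.3, 68.2]
eef_rot: [-0.67, 0.742, -0.006, 0.003]
wrist_force: [-0.2, 0.0, -3.9]
grip_width: 49.2
tcp [486.3  56.3  68.2] F [-0.2  0.  -3.9] w 49.2 rot [-0.013 -0.003 -0.008] shift after rot mm [-7.4  7.7 10.7]
tcp [486.3  56.3  68.2] F [-0.2  0.  -3.9] w 49.2 rot [-0.013 -0.003 -0.008] shift after rot mm [ -6.7 -58.3  10.7]
```

```bash
python3 -m jog '-0.013 -0.003 -0.008 -0.007 0.005 0.009 0;0 0 0 0 0 0 0;0 0 0 0 -0.02 0 0;0 0 0 0 -0.02 0 0;0 0 0 0 0 0 0'; python3 -c "
from h import *
go((545,57.5,57.5),np.radians(-95.4))"
```

```text
t: 10.68
tcp_pos: [525.9, 58.6, 63.5]
eef_rot: [-0.672, 0.74, -0.002, 0.002]
wrist_force: [-0.1, 0.2, -3.7]
grip_width: 49.4
tcp [525.9  58.6  63.5] F [-0.1  0.2 -3.7] w 49.4 rot [-0.006 -0.    -0.002] shift after rot mm [ -0.7 -19.1   6. ]
```

```bash
python3 -m jog '-0.006 0 0 0 -0.019 0.002 0;0 0 0 0 0 0.004 0;0 0 0 0 0 0 0'
python3 - <<'E'
from h import *
go((545,57.5,49.5),np.radians(-95.4))
s,p=wrist();cv2.imwrite("pics/w7.png",p["img"])
E
```

```text
t: 11.05
tcp_pos: [542.5, 57.3, 57.5]
eef_rot: [-0.673, 0.74, 0.001, -0.001]
wrist_force: [0.9, 0.1, -4.2]
grip_width: 49.3
tcp [542.5  57.3  57.5] F [ 0.9  0.1 -4.2] w 49.3 rot [ 0.003 -0.    -0.001] shift after rot mm [-0.4 -2.5  8. ]
```

View pics/w7.png

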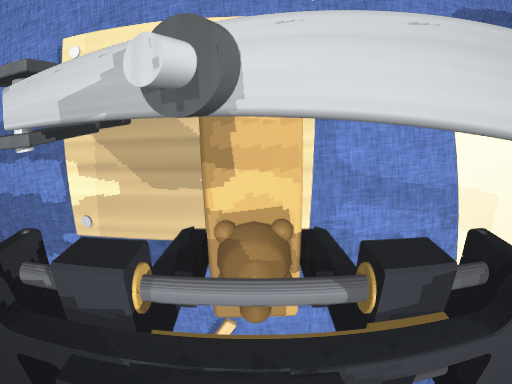

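The plaque (columns 200–302) runs parallel to the board's right edge (about 312), with its end under the foot. I'll lower it to contact.

```bash
python3 -m jog '0.003 0 0 0 -0.0025 0.005 0;0 0 0 0 0 0.002 0;0 0 0 0 0 0 0'; python3 -m jog '0 0 0 0 0 0.002 0;0 0 0 0 0 0 0'
```

```text
t: 11.48
tcp_pos: [544.5, 57.3, 50.5]
eef_rot: [-0.673, 0.74, -0.0, 0.0]
wrist_force: [0.5, 0.0, -3.8]
grip_width: 49.5
t: 11.72
tcp_pos: [544.8, 57.3, 49.7]
eef_rot: [-0.673, 0.74, -0.001, 0.001]
wrist_force: [-0.5, -0.9, -3.1]
grip_width: 49.2
```

```bash
python3 -m jog '0 0 0 0 0 0.0015 0;0 0 0 0 0 0 0'; python3 -m jog '0 0 0 0 0 0.0015 0;0 0 0 0 0 0 0'
```

```text
t: 11.98
tcp_pos: [545.2, 57.3, 49.6]
eef_rot: [-0.673, 0.74, -0.001, 0.001]
wrist_force: [-0.3, -0.2, -3.5]
grip_width: 49.2
t: 12.22
tcp_pos: [545.5, 57.3, 49.6]
eef_rot: [-0.673, 0.739, -0.001, 0.001]
wrist_force: [-1.3, -0.4, -2.7]
grip_width: 49.1
```

Height is holding at 49.6 with the load coming off, so it is seated. Releasing.

```bash
python3 -m jog '0 0 0 0 0 0 0.75;0 0 0 0 0 0 0.75;0 0 0 0 0 0 0.85;0 0 0 0 0 0 1;0 0 0 0 0 0 1'
python3 - <<'E'
from h import *
go((545,57.5,49.5),np.radians(-95.4))
s,p=wrist();cv2.imwrite("pics/w8.png",p["img"])
E
```

```text
t: 12.85
tcp_pos: [547.0, 57.1, 49.8]
eef_rot: [-0.673, 0.74, -0.002, 0.002]
wrist_force: [-0.1, -0.1, -0.0]
grip_width: 88.2
tcp [547.   57.1  49.8] F [-0.1 -0.1 -0. ] w 88.2 rot [-0.006 -0.     0.   ] shift after rot mm [-0.3  2.1  0.3]
```

View pics/w8.png

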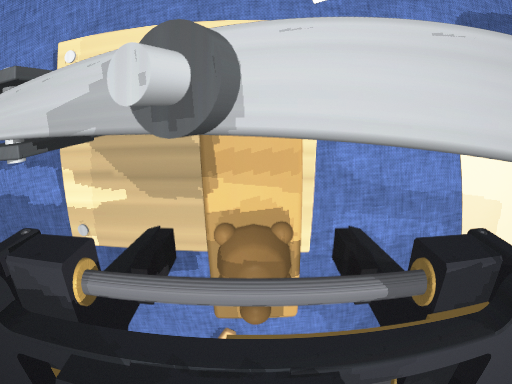

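Released: plaque still in place (opening 88 mm, force zero), lever up. I'll rise clear, shut the fingers and go above the paddle.

```bash
python3 -m jog '0 0 0 0 0 -0.02 1;0 0 0 0 0 -0.05 1;0 0 0 0 0 -0.06 1;0 0 0 0 0 -0.06 0;0 0 0 0 0 -0.04 0;0 0 0 0.037 -0.025 0 0;0 0 0 0.037 -0.025 0 0;0 0 0 0.030 -0.02 0 0'; python3 -m jog '0 0 0 0 0 0 0;0 0 0 0 0 0 0;0 0 0 0 0 0 0'
python3 - <<'E'
from h import *
go((611,-60,225),np.radians(-95.4))
p=camera("top");cv2.imwrite("pics/top1.png",p["img"])
for k,z in(("lever_pad",216),("plaque_center",69),("plaque_bare_end",69)):
    for r in place_of(p,k)[:3]:print(k,round(r["p"],2),np.round(onz(p,r["centre"],z)))
E
```

```text
t: 13.9
tcp_pos: [606.3, -53.0, 289.1]
eef_rot: [-0.675, 0.738, -0.003, 0.002]
wrist_force: [-0.0, 0.2, 0.4]
grip_width: 40.2
t: 14.28
tcp_pos: [606.0, -53.7, 288.2]
eef_rot: [-0.674, 0.739, -0.002, 0.002]
wrist_force: [1.0, 0.2, 0.7]
grip_width: 10.3
tcp [606.  -53.7 288.2] F [1.  0.2 0.7] w 10.3 rot [-0.006 -0.     0.003] shift after rot mm [ 5.8 -5.5 63.2]
lever_pad 0.55 [608. -53. 216.]
plaque_center 0.89 [ 213. -296.   69.]
plaque_center 0.63 [639. 169.  69.]
plaque_bare_end 0.61 [ 163. -339.   69.]
```

```bash
python3 -m jog '-0.006 0 0 0.006 -0.005 0.03 0;0 0 0 0 0 0.03 0;0 0 0 0 0 0 0'; python3 -m jog '0 0 0 0.002 0 0.012 0;0 0 0 0.003 0 0.012 0;0 0 0 0.003 0 0.012 0;0 0 0 0 0 0 0';python3 -c "
from h import *
go((609,-83,122),np.radians(-95.4))"
```

```text
t: 14.85
tcp_pos: [611.4, -59.2, 228.6]
eef_rot: [-0.675, 0.738, -0.001, 0.001]
wrist_force: [-0.1, 0.5, -0.8]
grip_width: 0.4
t: 15.35
tcp_pos: [612.4, -67.9, 193.9]
eef_rot: [-0.675, 0.738, -0.003, 0.002]
wrist_force: [0.1, 0.3, 0.9]
grip_width: 0.4
tcp [612.4 -67.9 193.9] F [0.1 0.3 0.9] w 0.4 rot [-0.008 -0.002  0.005] shift after rot mm [15.3  2.  71.9]
```

```bash
python3 -m jog '-0.008 -0.002 0.005 0.004 0.001 0.014 0;0 0 0 0.003 0 0.014 0;0 0 0 0.003 0 0.014 0;0 0 0 0.002 0 0.01 0;0 0 0 0 0 0 0';python3 - <<'E'
from h import *
go((609,-83,122),np.radians(-95.4))
p=camera("scene");cv2.imwrite("pics/s1.png",cv2.resize(p["img"][180:330,180:340],None,fx=4,fy=4,interpolation=2))
E
```

```text
t: 15.98
tcp_pos: [611.4, -82.1, 139.7]
eef_rot: [-0.673, 0.74, -0.001, 0.0]
wrist_force: [-0.5, 0.7, 3.1]
grip_width: 0.5
tcp [611.4 -82.1 139.7] F [-0.5  0.7  3.1] w 0.5 rot [-0.002 -0.001 -0.001] shift after rot mm [ 1.1  2.3 17.7]
```

View pics/s1.png

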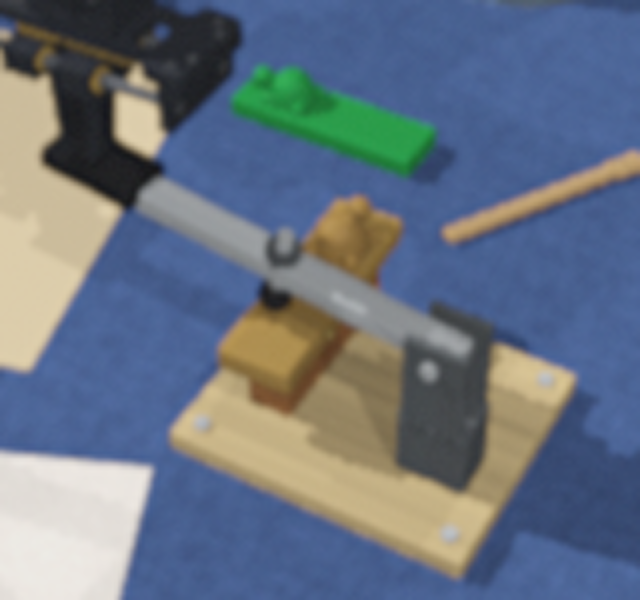

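The plaque lies centred on the rest, tortoise end to the robot, with the foot just above its bare end and the finger on the paddle. I'll press on to level.

```bash
python3 -m jog '0 0 0 0 0.001 0.010 0;0 0 0 0 0.001 0.008 0;0 0 0 0 0 0 0';python3 -c "
from h import *
go((609,-83,122),np.radians(-95.4))"
```

```text
t: 16.4
tcp_pos: [610.9, -82.4, 123.1]
eef_rot: [-0.673, 0.74, -0.003, 0.001]
wrist_force: [-1.2, -0.8, 3.7]
grip_width: 0.5
tcp [610.9 -82.4 123.1] F [-1.2 -0.8  3.7] w 0.5 rot [-0.006 -0.003 -0.   ] shift after rot mm [0.7 1.8 1.1]
```

```bash
python3 -m jog '0 0 0 0 0 0.001 0;0 0 0 0 0 0 0;0 0 0 0 0 0 0;0 0 0 0 0 0 0';python3 - <<'E'
from h import *
f=[];
for i in range(4):
    p=camera("scene");s=readout.read_state();f.append([*s["wrist_force"],s["tcp_pos"][2]])
print(np.round(f,1));cv2.imwrite("pics/s2.png",cv2.resize(p["img"][180:330,180:340],None,fx=4,fy=4,interpolation=2))
E
```

```text
t: 16.9
tcp_pos: [610.8, -82.5, 122.8]
eef_rot: [-0.673, 0.74, -0.003, 0.001]
wrist_force: [0.3, -1.7, 4.6]
grip_width: 0.3
[[-1.000e-01 -2.000e+00  4.200e+00  1.227e+02]
 [-1.500e+00 -1.500e+00  5.200e+00  1.227e+02]
 [-5.000e-01 -4.000e-01  4.200e+00  1.227e+02]
 [-9.000e-01 -1.900e+00  4.200e+00  1.227e+02]]
```

View pics/s2.png

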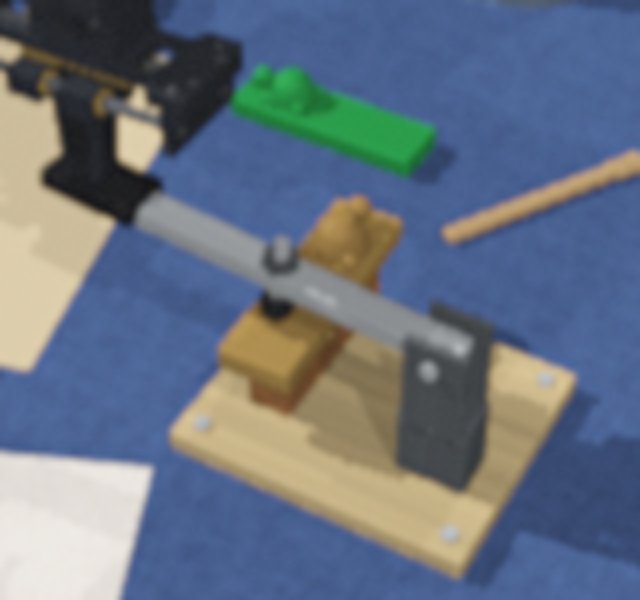

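The foot is on the bare end and the lever looks about level, but the push (4.5 N) is under the 8 N stated. I'll check the lever angle numerically by matching the bar's slope against the start picture.

Run:
```python
from h import *
from scipy.optimize import minimize_scalar
p=camera("scene");a0=cv2.imread("pics/scene0.png");a1=p["img"]
v=(577,55.3,-0.094);c,sn=np.cos(v[2]),np.sin(v[2])
def W(x,y,z):return np.array([v[0]+c*x-sn*y,v[1]+sn*x+c*y,60+z])
def pt(l,h,th,x):# th lever angle
    e=0.4-th;return proj(p,W(45+x,110-l*np.cos(e)+h*np.sin(e),50+l*np.sin(e)+h*np.cos(e)))
for nm,a in(("start",a0),("now",a1)):
    g=cv2.GaussianBlur(cv2.cvtColor(a,cv2.COLOR_BGR2GRAY),(3,3),0).astype(float)
    hs=cv2.cvtColor(a,cv2.COLOR_BGR2HSV);grey=((hs[...,1]<60)&(hs[...,2]>95)).astype(np.uint8)
    best=[]
    for th in np.arange(-0.1,0.56,0.01):
        m=np.zeros(g.shape,np.uint8)
        q=np.array([pt(l,h,th,x) for l in(20,205) for h in(-7,7) for x in(-11,11)],np.float32)
        cv2.fillConvexPoly(m,cv2.convexHull(q).astype(np.int32),1)
        ring=cv2.dilate(m,np.ones((5,5)))-m
        best.append((grey[m>0].mean()-grey[ring>0].mean(),round(th,2)))
    print(nm,sorted(best)[-5:])
    if nm=="now":
        for k in("lever_pad","foot","plaque_center","plaque_bare_end"):
            for r in place_of(p,k)[:3]:
                e=[np.round(pt(245,12,t,0)) for t in(.3,.4,.5)] if k=="lever_pad" else ""
                print(k,round(r["p"],2),np.round(r["centre"]),e,np.round(onz(p,r["centre"],69)) if k[0]=="p" else "")
        print("expected centre/bare px",proj(p,W(0,0,9)),proj(p,W(80,0,9)))
```

```text
start [(np.float64(0.7135687960687961), np.float64(-0.03)), (np.float64(0.7342417385682671), np.float64(0.01)), (np.float64(0.7843365665018385), np.float64(-0.0)), (np.float64(0.7930283824745109), np.float64(-0.02)), (np.float64(0.8034355564377398), np.float64(-0.01))]
now [(np.float64(0.721571375186846), np.float64(0.28)), (np.float64(0.761823593073593), np.float64(0.29)), (np.float64(0.7712833721059045), np.float64(0.32)), (np.float64(0.7908254620901348), np.float64(0.3)), (np.float64(0.8048301241400515), np.float64(0.31))]
lever_pad 0.8 [200. 223.] [array([204., 222.]), array([204., 230.]), array([204., 237.])] 
foot 0.58 [315. 232.]  
foot 0.55 [250. 260.]  
plaque_center 0.97 [268. 209.]  [399.   3.  69.]
plaque_center 0.73 [258. 254.]  [583.  55.  69.]
plaque_bare_end 0.96 [283. 220.]  [428.  62.  69.]
plaque_bare_end 0.58 [242. 274.]  [660.  48.  69.]
plaque_bare_end 0.41 [133. 263.]  [ 735. -213.   69.]
expected centre/bare px [259.23683922 252.60985413] [242.86715259 272.71432624]
```

The bar's slope gives a lever angle of about 0.32, not level. So the real fingertips sit about 19 mm behind the reported TCP, which fits the earlier grasp miss and the low force. Pressing about 20 mm further, checking angle and force.

```bash
python3 -m jog '0 0 0 0.001 0.001 0.009 0;0 0 0 0.001 0 0.009 0;0 0 0 0 0 0.002 0;0 0 0 0 0 0 0;0 0 0 0 0 0 0'
cat > chk.py <<'E'
from h import *
p=camera("scene");a1=p["img"];f=[]
for i in range(4):
    camera("top");s=readout.read_state();f.append([*s["wrist_force"],*s["tcp_pos"]])
print("F,tcp",np.round(np.mean(f,0),1))
v=(577,55.3,-0.094);c,sn=np.cos(v[2]),np.sin(v[2])
def W(x,y,z):return np.array([v[0]+c*x-sn*y,v[1]+sn*x+c*y,60+z])
def pt(l,h,th,x):
    e=0.4-th;return proj(p,W(45+x,110-l*np.cos(e)+h*np.sin(e),50+l*np.sin(e)+h*np.cos(e)))
hs=cv2.resize(cv2.cvtColor(a1,cv2.COLOR_BGR2HSV),None,fx=4,fy=4);grey=((hs[...,1]<60)&(hs[...,2]>95)).astype(np.uint8)
b=[]
for th in np.arange(0.2,0.56,0.01):
    m=np.zeros(grey.shape,np.uint8);q=np.array([pt(l,h,th,x) for l in(20,205) for h in(-7,7) for x in(-11,11)])
    cv2.fillConvexPoly(m,cv2.convexHull((q*4+1.5).astype(np.float32)).astype(np.int32),1)
    ring=cv2.dilate(m,np.ones((17,17)))-m;b.append((round(grey[m>0].mean()-grey[ring>0].mean(),3),round(float(th),2)))
print(sorted(b)[-6:])
for k in("plaque_center","plaque_bare_end"):
    for r in place_of(p,k)[:2]:print(k,round(r["p"],2),np.round(onz(p,r["centre"],69)))
E
python3 chk.py
```

```text
t: 17.98
tcp_pos: [610.8, -84.4, 103.0]
eef_rot: [-0.673, 0.74, -0.004, 0.002]
wrist_force: [-1.6, -1.2, 7.4]
grip_width: 0.2
F,tcp [ -1.9  -1.7   6.9 610.8 -84.4 103. ]
[(np.float64(0.676), 0.4), (np.float64(0.685), 0.35), (np.float64(0.745), 0.36), (np.float64(0.754), 0.39), (np.float64(0.792), 0.37), (np.float64(0.804), 0.38)]Traceback (most recent call last):
  File "chk.py", line 18, in <module>
    for r in place_of(p,k)[:2]:print(k,round(r["p"],2),np.round(onz(p,r["centre"],69)))
             ~~~~~~~~^^^^^
ValueError: only the last four pictures can be asked about
```

Now about 0.385 rad and 7 N (tips near 122 mm), so close to level. A last 2 mm, a final check, then hand in.

```bash
python3 -m jog '0 0 0 0 0 0.003 0;0 0 0 0 0 0 0;0 0 0 0 0 0 0'; sed -i 's/camera("top");s=/s=/; s/range(4)/range(1)/' chk.py; python3 chk.py
```

```text
t: 18.6
tcp_pos: [610.8, -84.5, 100.6]
eef_rot: [-0.673, 0.74, -0.004, 0.002]
wrist_force: [-2.4, -1.3, 7.7]
grip_width: 0.4
F,tcp [-1.900e+00 -5.000e-01  7.500e+00  6.108e+02 -8.450e+01  1.006e+02]
[(np.float64(0.674), 0.36), (np.float64(0.675), 0.41), (np.float64(0.742), 0.4), (np.float64(0.747), 0.37), (np.float64(0.784), 0.39), (np.float64(0.787), 0.38)]
plaque_center 0.87 [578.  48.  69.]
plaque_center 0.84 [405.  -2.  69.]
plaque_bare_end 0.86 [425.  60.  69.]
```

The network puts the plaque centre 7 mm across, against 0 mm before. I'll settle it by fitting the slab outline.

```bash
cat > c2.py <<'E'
from chk import *
h=cv2.cvtColor(a1,cv2.COLOR_BGR2HSV);q=proj(p,W(65,0,18)).astype(int);q2=proj(p,W(20,0,18)).astype(int);print(q,h[q[1],q[0]],h[q2[1],q2[0]], "board",h[tuple(proj(p,W(80,60,-45)).astype(int)[::-1])])
H=cv2.resize(h,None,fx=4,fy=4).astype(int);ref=h[q[1]-1:q[1]+2,q[0]-1:q[0]+2].reshape(-1,3).mean(0)
oc=((abs(H[...,0]-ref[0])<5)&(H[...,1]>ref[1]-35)&(abs(H[...,2]-ref[2])<70)).astype(np.uint8)
b=[]
for x in range(-12,13,3):
  for y in range(-14,15,2):
    for w in(-.1,-.05,0,.05,.1):
      C=np.array([proj(p,W(x+i*np.cos(w)-j*np.sin(w),y+i*np.sin(w)+j*np.cos(w),z)) for i in(58,80) for j in(-25,25) for z in (0,18)])
      m=np.zeros(oc.shape,np.uint8);cv2.fillConvexPoly(m,cv2.convexHull((C*4+1.5).astype(np.float32)).astype(np.int32),1)
      F=cv2.dilate(m,np.ones((17,17)))-m
      # ignore ring on the side towards the rest (slab continues) 
      k=np.zeros(oc.shape,np.uint8);D=np.array([proj(p,W(x+i*np.cos(w)-j*np.sin(w),y+i*np.sin(w)+j*np.cos(w),z)) for i in(30,58) for j in(-30,30) for z in(0,18)])
      cv2.fillConvexPoly(k,cv2.convexHull((D*4+1.5).astype(np.float32)).astype(np.int32),1);F[k>0]=0
      b.append((round(oc[m>0].mean()-oc[F>0].mean(),3),x,y,w))
print(sorted(b)[-8:])
E
python3 c2.py | tail -2
```

```text
[246 266] [ 20 133 176] [105  10 147] board [ 21  82 197]
[(np.float64(0.801), 0, 4, -0.05), (np.float64(0.805), 0, -8, 0.1), (np.float64(0.819), 0, 0, 0), (np.float64(0.821), 0, -4, 0.05), (np.float64(0.822), 0, -6, 0.05), (np.float64(0.835), 0, 6, -0.1), (np.float64(0.845), 0, 2, -0.05), (np.float64(0.846), 0, -2, 0)]
```

The outline fit gives x≈0, y≈-2 mm and yaw≈0 relative to the rest. That is well within limits, so I'll hand in.

```bash
python3 -c "
from workcell import hand_in,readout
print(readout.read_state()['tcp_pos'],readout.read_state()['wrist_force']);print(hand_in())"
```

```text
[610.82631147 -84.49482724 100.62955193] [-1.75525895 -1.41862803  8.7246968 ]
the job is handed in; nothing more can be done
None
```

The plaque is on the rest with its bare end under the foot. I let go of it with the lever still up, then pressed the paddle level with the shut fingers and held it there. I handed in at about 19 s, and no verdict was reported.

**Last checks:**
- **Plaque position:** the slab outline fit puts it about 0 mm along and −2 mm across from the centre of the rest, with yaw close to 0. The detector disagreed on the last picture, at about −7 mm across. It had read about 0 mm a little earlier, so I trusted the fit.
- **Lever:** the fit of the bar in the picture gives about 0.38–0.39 rad. That is within the 0.35–0.45 band but slightly short of level.
- **Push:** 7.5 to 8.7 N at the wrist against the 8 N expected, so I take it that the foot is bearing on the plaque. The foot force itself was not measured.

**What went wrong on the way:**
- **First grasp:** the fingers closed above the slab, because the real fingertips sit well above the reported tool point. I reopened, went about 18 mm lower and gripped it.
- **First press:** it stopped at about 0.32 rad, apparently for the same reason, and I corrected it by pressing about 22 mm further.

I did not re-measure the bystanders at the end. No move was planned near them, and the only contact forces seen were from the plaque and the lever.

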